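# Turn the top leaf of the sample book

## Task

Turn the top leaf of the finish sample book on the stand over its spine, so that it lies fully flat on the left-hand side and the next leaf is uncovered. Push it over and down gently with the fingertips, without gripping it; leave the other two leaves lying as they are and do not move the loose things round the stand.

Things in the scene. Friction and masses are not known exactly. Their poses are not given: they have to be found in the camera images.
- stand: Fixed stand: plate 190 x 210 x 12 mm, wooden rails (tops 39 mm up), two grey end cheeks at x = +-86 mm (58 mm high, 52 mm along y) that carry the hinge rods. Origin: centre of its underside. Axes: x along the rods (away from the robot at yaw 0), y left, z up. Three rigid grey leaves, 150 mm along x, 4 mm thick, each with a 45 mm wide flat tab: two on the right (-y), one turned to the left.
- spine (a point): Middle of the top leaf's hinge rod, 50 mm above the bench over the stand's centre; axes as the stand's. The hinge line runs along x through it.
- top_tab (a point): Middle of the end of the top leaf's tab, half-way through its thickness; turns with the leaf. The tab is at the robot-side end: centred 45 mm to the -x side of the spine, 45 mm wide, its end 138 mm from the hinge line. The leaf proper ends 105 mm from it, so the outer 33 mm are tab alone with only the bench below. Own y points toward the hinge, z is up when flat on the right.
- top_leaf (a joint): Top leaf's angle about the hinge line through spine, rad: 0 = flat on the right (-y), 1.57 = upright, 3.14 = flat on the left (+y), its end stop, its middle plane again 50 mm above the bench. Starts ajar at 0.15 to 0.35. The hinge is stiff: the leaf (about 80 g) stays at any angle it is left at and takes about 1 to 1.5 N at the tab to turn.
- under_leaf (a joint): Angle of the next leaf, which lies below the top leaf on the right with its hinge rod 14 mm to the right of and 8 mm below that of the top leaf: 0 = flat on the right, grows as it is lifted. Its tab is at the far (+x) end, centred 45 mm to the +x side, its end 138 mm to the right of the spine. Leave at 0.
- turned_leaf (a joint): Angle of the leaf already turned: 0 = flat on the left, grows as it is lifted. Its tab is in the middle, its end 138 mm to the left of the spine, leaf middle 42 mm above the bench. Leave at 0.
- tape: Loose roll of black tape, 64 mm across, 18 mm high, lying flat to the left of the stand's near corner. Origin: centre of its underside. Not to be moved.
- bolt: Loose bolt standing on its head, 13 mm across, 46 mm high, behind the stand on the right. Origin: centre of its underside. Not to be moved.
- spare_terminal: Loose black terminal block, 50 x 20 x 22 mm, behind the stand on the left. Origin: centre of its underside. Not to be moved.
- marker: Loose marker pen, 17 x 135 x 16 mm, lying in front of the stand. Origin: centre of its underside. Not to be moved.

How it is judged:
By the outcome, as a careful person would: the job done as asked, in the order asked, and still so for the second after the job is handed in, with the robot touching nothing.
It also fails if it takes over 38 s, if anything falls off the work surface, if the arm or the gripper's body presses on something with over 40 N, if the wrist force passes 120 N, or if a joint passes its speed limit or range.

## Robot

A 7-joint arm with a two-finger parallel gripper is mounted at the origin on a cart in front of the work surface, level with it; the furniture and walls round the work are solid. World frame = base frame: x ahead of the robot, y to its left, z up, the work surface at z = 0. Lengths are in m, angles in rad, forces in N, time in s.
With the tool pointing down it reaches from about 0.35 to 0.9 m from the base axis. Payload 8.1 kg.
Tool frame: the origin (TCP) lies at the very end of the fingers, on their centre line; the grasp point (between the pads) lies 19 mm behind it; z points along the fingers, y is the line along which they close (so a half turn about z gives the same grasp; the last joint's range is limited). The gripper opens to 85 mm and grips with 20 to 120 N. Pads are 22 mm wide; open, the fingers measure 114 mm over their backs; the gripper's body (76 mm by 85 mm) begins 54 mm behind the grasp point. The pads swing forward as they close: fully open they stand 13 mm farther back than shut.
Start: joints at [-0.103, 0.434, 0.025, 1.573, -0.012, 1.134, -0.075], TCP at [0.625, -0, 0.202] pointing down, gripper open.
Joint ranges: [-2.62, 2.62], [-0.44, 2.09], [-1.27, 1.32], [0.08, 2.57], [-1.32, 4.46], [0.12, 2], [-2.74, 2.74]. Speed limits (rad/s): [2.22, 2.22, 3.01, 3.01, 3.14, 3.14, 3.14].

## Interface

Orientations are given as a rotation vector (axis times angle).
In Python, from plant import robot, vision gives the robot as it stands.
- The arm moves only by the tool step_arm, never from a script. Its argument "steps" is a list of rows, each a list of 7 numbers: the shift along the tool's x, y, z in mm, then the turn, a rotation vector about the tool's x, y, z in rad, then the finger opening in mm, from 0 to 85.4. In form: [[tx, ty, tz, ax, ay, az, hand], ...]. A call has exactly 5 rows; each row shifts and turns the commanded pose from where the row before left it, along the tool's axes as they then stand; what a row does not reach is not made up. A row lasts 1/10 s, in which the tool goes at most 50 mm and 8.59 degrees, less where a joint would pass 70% of its speed; a pose out of reach is approached as far as the arm can. A call is refused whole if a number of a shift passes 50 or a number of a turn 0.15, either way. A call with a gripper value outside its range is refused whole. The fingers move at their own pace and stop on an object; the grip force is fixed at half the most. Time passes only in rows, so rows that do not move let the fingers close, or fill a call up. It gives the time, the measured TCP pose, the force, the opening and the grip force at its end, in the units of the state.
- robot.observe(): the state, without advancing time (a new reading comes with each control period).
- vision.snapshot(name): name is "scene" or "side" or "wrist"; returns a dict with "pixels" (384x512x3 uint8, red, green, blue), "fx", "fy", "cx", "cy" (pixels), "k1" (the pictures are not rectified: a ray, as slopes to the right and down, at radius r is drawn at 1 + k1 r^2 times it, then the intrinsics apply), "world_from_camera" (4x4, takes a point from camera to world coordinates). Camera axes: x right, y down, z forward; pixel columns grow to the right and rows downward; lengths in m; the calibration is good to about 2 mm. A picture is of the moment at which its call begins. There is no depth.
- robot.close_job(): hands the job in; it is judged then, once.
The state is a dict: "time": time; "qpos": joint angles; "dq": joint speeds; "joint_efforts": joint torques, N m; "eef_pos": TCP position; "ee_rot": TCP orientation; "ft_force": force on the tool from outside, world axes, zero at the start; "ft_torque": the same for the moment, N m; "width": finger opening in m; "grip_force": force on a finger pad.
Only numpy, scipy, OpenCV 4.12 (cv2) and the standard library are available. Lean on these libraries where they do the work, as an engineer would, in place of code of your own. Each camera call takes 0.05 s, during which the arm holds its last target. There are 200 camera calls.

## Working session

There is one attempt and no reset: what is moved stays moved. The work goes in short steps, Python scripts to look and compute and a tool call to move; the robot and the scene stay as the last step left them, time stands still between calls to the robot, and variables do not carry over. Pictures are saved under pics/ and viewed, at most 10 in all, crops included, and the job is handed in when it is done.

Besides the shell and the picture viewer there is one more tool, called after "Request:" by a JSON object that holds its "api" and its "payload". step_arm: Moves the arm, as the interface text tells. Its arguments: {"type":"object","properties":{"steps":{"type":"array"}},"required":["steps"]}

```bash
mkdir -p pics; cat > h.py <<'E'
import numpy as np, cv2
from plant import robot, vision
def snap(n,f=None):
    s=vision.snapshot(n)
    if f: cv2.imwrite('pics/'+f,cv2.cvtColor(s['pixels'],cv2.COLOR_RGB2BGR))
    return s
def ray(s,u,v):
    d=np.array([(u-s['cx'])/s['fx'],(v-s['cy'])/s['fy']]);x=d.copy()
    for _ in range(20): x=d/(1+s['k1']*(x@x))
    T=np.array(s['world_from_camera']);return T[:3,3],T[:3,:3]@np.array([x[0],x[1],1])
def onz(s,u,v,z):
    o,d=ray(s,u,v);return o+d*(z-o[2])/d[2]
def tri(s1,p1,s2,p2):
    A=[];b=[]
    M=np.zeros((3,3));r=np.zeros(3);L=[]
    for s,p in((s1,p1),(s2,p2)):
        o,d=ray(s,*p);d=d/np.linalg.norm(d);P=np.eye(3)-np.outer(d,d);M+=P;r+=P@o;L.append((o,P))
    x=np.linalg.solve(M,r);return x,[np.linalg.norm(P@(x-o)) for o,P in L]
def proj(s,X):
    T=np.linalg.inv(np.array(s['world_from_camera']));c=T[:3,:3]@X+T[:3,3];x=c[:2]/c[2];x=x*(1+s['k1']*(x@x));return x*[s['fx'],s['fy']]+[s['cx'],s['cy']]
E
python3 - <<'E'
from h import *
o=robot.observe();print(o)
a=snap('scene','a.png');b=snap('side','b.png');w=snap('wrist','w.png')
for s in(a,b,w): print(np.round(np.array(s['world_from_camera']),3).tolist(),s['fx'],s['k1'])
E
```

```text
{'time': 0.0, 'qpos': array([-0.10259546,  0.43520054,  0.0249834 ,  1.57410624, -0.01159802,
        1.13401351, -0.07510958]), 'dq': array([ 7.57753345e-04,  5.63786252e-04, -4.22295220e-05,  2.05962089e-03,
       -7.17537158e-05, -9.25810875e-05,  1.60885581e-03]), 'joint_efforts': array([ 8.97134169e-05, -6.70461059e+01,  1.02531374e+00, -3.16203833e+01,
        1.55155628e-02,  1.25530543e-02, -1.11555586e-06]), 'eef_pos': array([ 6.24438416e-01, -7.15749240e-05,  2.00936544e-01]), 'ee_rot': array([-2.22083070e+00, -2.22062496e+00,  1.91505933e-03]), 'ft_force': array([-0.65367065, -0.08843017,  0.83093357]), 'ft_torque': array([-0.00722126, -0.00587331,  0.0200003 ]), 'grip_force': 0.0, 'width': 0.08540291811089593}
[[-0.903, -0.262, 0.342, 0.277], [-0.43, 0.508, -0.746, 0.666], [0.021, -0.82, -0.571, 0.556], [0.0, 0.0, 0.0, 1.0]] 368.5788515779188 -0.10791226062955821
[[0.987, -0.11, 0.118, 0.488], [-0.16, -0.573, 0.804, -0.645], [-0.021, -0.812, -0.583, 0.572], [0.0, 0.0, 0.0, 1.0]] 362.8015459461367 0.02255215589565239
[[1.0, -0.0, -0.001, 0.624], [-0.001, -0.946, -0.325, 0.084], [-0.001, 0.325, -0.946, 0.373], [0.0, 0.0, 0.0, 1.0]] 305.6845603203371 -0.06985269163198209
```

```bash
python3 -c "
import cv2,numpy as np
a=cv2.imread('pics/a.png');b=cv2.imread('pics/b.png');w=cv2.imread('pics/w.png')
r=lambda i:cv2.resize(i,(800,600),interpolation=cv2.INTER_CUBIC)
cv2.imwrite('pics/a2.png',r(a));cv2.imwrite('pics/b2.png',r(b))"
```

```text
(no output)
```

View pics/a2.png

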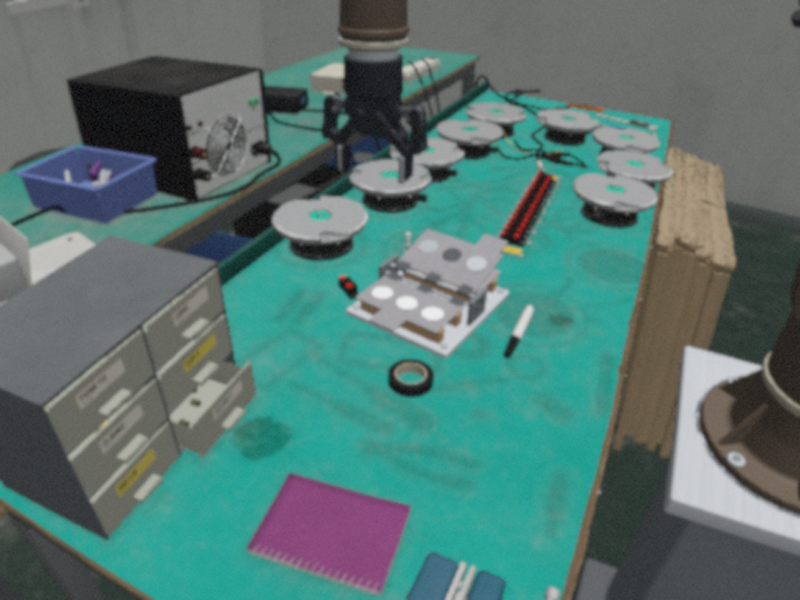

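View pics/b2.png

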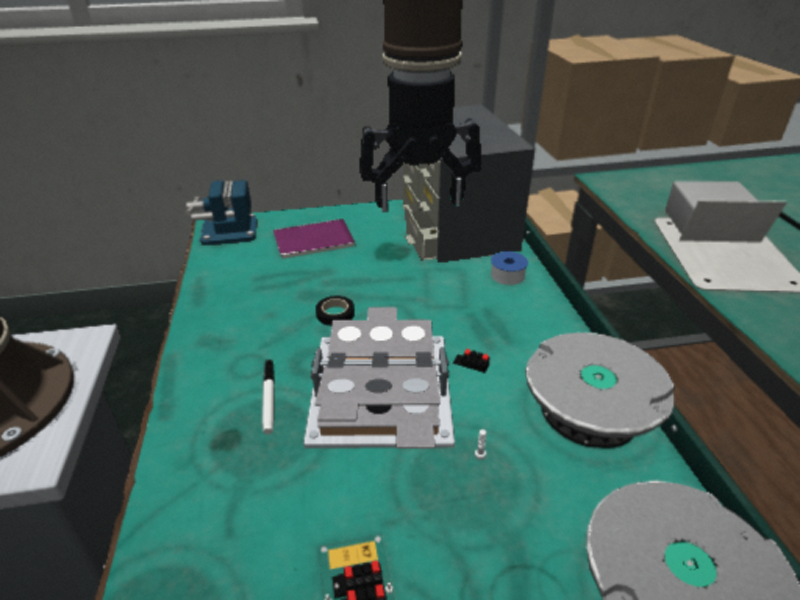

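View pics/w.png

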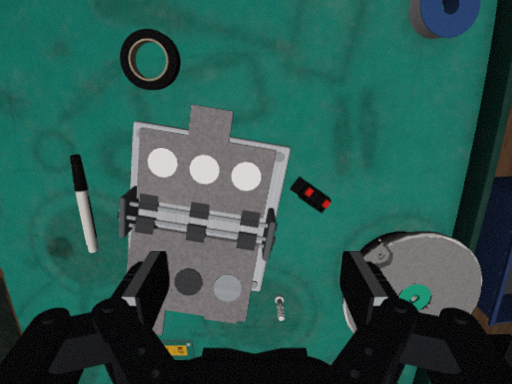

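The pictures show the book near wrist pixels (200,210), yawed about -8°. The tape is at (150,60), the marker at (85,200), the bolt at (280,308) and the terminal at (311,194). The top tab is partly hidden by the finger at (145,290). I'll crop closer next.

```bash
python3 -c "
import cv2,numpy as np
b=cv2.imread('pics/b.png')[190:300,180:310];w=cv2.imread('pics/w.png')[95:345,60:300]
b=cv2.resize(b,None,fx=3.6,fy=3.6,interpolation=3)[:,:];w=cv2.resize(w,None,fx=1.6,fy=1.6,interpolation=3)
b=cv2.resize(cv2.imread('pics/b.png')[190:300,190:295],None,fx=4,fy=4,interpolation=3);w=cv2.resize(cv2.imread('pics/w.png')[95:345,110:300],None,fx=2,fy=2,interpolation=3)
c=np.zeros((500,800,3),np.uint8);c[:440,:420]=b;c[:500,420:800]=w;cv2.imwrite('pics/c.png',c)"
```

```text
(no output)
```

View pics/c.png

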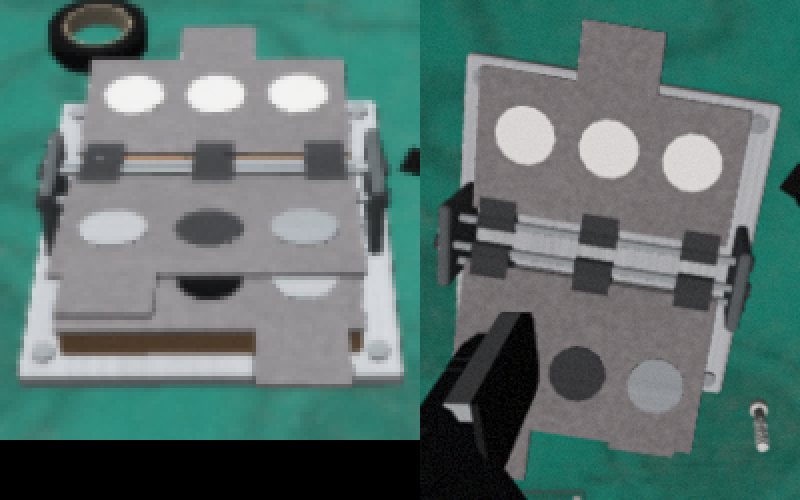

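```bash
cat > m.py <<'E'
from h import *
b=snap('side');w=snap('wrist')
S=lambda u,v:(190+u/4-.4,190+v/4-.4)
W=lambda u,v:(110+(u-420)/2-.25,95+v/2-.25)
P={}
for n,s,q in(('tabL',(182,27),(583,20)),('tabR',(255,27),(665,33)),('leafL',(92,60),(482,66)),('leafR',(348,60),(752,111))):
    x,e=tri(b,S(*s),w,W(*q));P[n]=x;print(n,x.round(4),np.round(e,4))
for n,q in(('plFL',(468,54)),('plFR',(780,104)),('plBR',(718,392))): P[n]=onz(w,*W(*q),.012);print(n,P[n].round(4))
for n,q in(('plBL',(20,378)),('plBR',(403,376))): print('side',n,onz(b,*S(*q),.012).round(4))
d=P['leafR']-P['leafL'];d2=P['plFR']-P['plFL'];print(np.arctan2(d[1],d[0]),np.arctan2(d2[1],d2[0]),np.linalg.norm(d),np.linalg.norm(d2))
yaw=np.arctan2((d+d2)[1],(d+d2)[0]);ex=np.array([np.cos(yaw),np.sin(yaw),0]);ey=np.array([-ex[1],ex[0],0])
c1=(P['leafL']+P['leafR'])/2-.105*ey;c2=(P['tabL']+P['tabR'])/2-.138*ey;c3=(P['plFL']+P['plFR'])/2-.105*ey;c4=(P['plFL']+P['plBR'])/2
print(yaw,c1,c2,c3,c4)
c=np.mean([c1,c2,c3,c4],0);c[2]=.05
for q,xx in(((55,318),-.0675),((152,318),-.0225)):
    best=[]
    for th in np.arange(0,.6,.005):
        p=c+ex*xx-ey*np.cos(th)*.138+np.array([0,0,np.sin(th)*.138])
        p=p-np.array([0,0,.002]);best.append((np.linalg.norm(proj(b,p)-S(*q)),th))
    print(min(best))
E
python3 m.py
```

```text
tabL [0.5589 0.0667 0.0436] [0.0006 0.0006]
tabR [0.6024 0.0595 0.0426] [0.0012 0.0012]
leafL [0.5023 0.0433 0.044 ] [0.0002 0.0002]
leafR [0.6501 0.0175 0.042 ] [0.0022 0.0022]
plFL [0.4826 0.0465 0.012 ]
plFR [0.6667 0.0161 0.012 ]
plBR [ 0.6306 -0.1893  0.012 ]
side plBL [ 0.4483 -0.1618  0.012 ]
side plBR [ 0.6322 -0.1937  0.012 ]
-0.17315199246003626 -0.16355834576259665 0.15003579407310777 0.1865401710060953
-0.16783469796152198 [ 0.55866771 -0.07311282  0.04296328] [ 0.55759915 -0.07296241  0.04310115] [ 0.55713449 -0.07220017  0.012     ] [ 0.55661704 -0.07141082  0.012     ]
(np.float64(0.8331467627698009), np.float64(0.265))
(np.float64(0.21932949798039536), np.float64(0.26))
```

Request:
{"api": "step_arm", "payload": {"steps": [[0,0,0,-0.15,0,0,0],[0,0,0,-0.15,0,0,0],[0,0,0,-0.15,0,0,0],[0,0,0,-0.15,0,0,0],[0,0,0,-0.15,0,0,0]]}}

```text
time: 0.75
eef_pos: [0.6206, -0.0141, 0.1972]
ee_rot: [1.883, 1.857, 0.54]
ft_force: [0.1, -0.6, 0.2]
width: 0.0122
grip_force: 0.0
```

```bash
cat > go.py <<'E'
import sys;from h import *
from scipy.spatial.transform import Rotation as R
C=np.array([.5578,-.073,.05]);yaw=-.168
ex=np.array([np.cos(yaw),np.sin(yaw),0]);ey=np.array([-ex[1],ex[0],0]);ez=np.array([0,0,1.])
o=robot.observe();M=R.from_rotvec(o['ee_rot']).as_matrix()
p=o['eef_pos']-C
print('t',o['time'],'eef',o['eef_pos'].round(4),'stand',np.round([p@ex,p@ey,p[2]+.05],4),'q',o['qpos'].round(2),'F',o['ft_force'].round(1),'w',o['width'])
print('z',M[:,2].round(3),'x',M[:,0].round(3))
cur=o['eef_pos']
for a in sys.argv[1:]:   # stand coords mm x,y,z(above bench)
    v=np.array(eval(a))/1e3;t=np.array([C[0],C[1],0])+ex*v[0]+ey*v[1]+ez*v[2]
    print(a,'tool mm',(M.T@(t-cur)*1e3).round(1));cur=t
E
python3 go.py
```

```text
t 0.75 eef [ 0.6206 -0.0141  0.1972] stand [0.0521 0.0685 0.1972] q [-0.19  0.16  0.07  2.19  0.44  0.23 -0.55] F [ 0.1 -0.6  0.2] w 0.01218161231851422
z [ 0.56  -0.037 -0.828] x [ 0.023  0.999 -0.029]
```

The forward tilt is running joint 6 to its limit, so I'll untilt and lean the fingers sideways towards +y instead.

Request:
{"api": "step_arm", "payload": {"steps": [[-40,0,0,0.15,0,0,0],[-40,0,0,0.15,0,0,0],[-40,0,0,0.15,0,0,0],[-40,0,0,0.15,0,0,0],[-40,0,0,0,0.1,0,0]]}}

```text
time: 1.25
eef_pos: [0.6265, -0.1933, 0.2078]
ee_rot: [2.227, 2.181, 0.15]
ft_force: [2.2, 1.7, -0.8]
width: 0.0001
grip_force: 0.0
```

Request:
{"api": "step_arm", "payload": {"steps": [[0,-20,0,0,0.12,0,0],[0,-20,0,0,0.12,0,0],[0,-20,0,0,0.12,0,0],[0,-20,0,0,0.12,0,0],[0,-20,0,0,0.12,0,0]]}}

```text
time: 1.75
eef_pos: [0.5223, -0.1967, 0.1997]
ee_rot: [-1.884, -1.872, -0.727]
ft_force: [-0.2, -0.2, -0.6]
width: -0.0003
grip_force: 0.0
```

```bash
python3 go.py "(-47,-175,60)"
```

```text
t 1.75 eef [ 0.5223 -0.1967  0.1997] stand [-0.0143 -0.1279  0.1997] q [ 0.81  0.57 -0.25  1.58 -0.47  1.34  0.76] F [-0.2 -0.2 -0.6] w -0.000251207747884407
z [ 0.091  0.604 -0.792] x [-0.024  0.796  0.605]
(-47,-175,60) tool mm [-116.1  -50.6   82.2]
```

Request:
{"api": "step_arm", "payload": {"steps": [[-30,-10,0,0,0,0,0],[-30,-10,5,0,0,0,0],[-30,-10,15,0,0,0,0],[-26,-10,31,0,0,0,0],[0,-10,31,0,0,0,0]]}}

```text
time: 2.25
eef_pos: [0.4813, -0.2407, 0.0564]
ee_rot: [-1.892, -1.87, -0.718]
ft_force: [0.2, 0.2, -0.7]
width: 0.0
grip_force: 0.0
```

```bash
python3 go.py "(-45,-150,42)" "(-45,-121,42)" "(-45,-121,52)"; python3 -c "
from h import *
a=snap('scene')['pixels'][90:250,200:370];b=snap('side')['pixels'][130:300,170:330]
c=np.hstack([cv2.resize(a,(400,400),interpolation=3),cv2.resize(b,(400,400),interpolation=3)])
cv2.imwrite('pics/d.png',c[:,:,::-1])"
```

```text
t 2.25 eef [ 0.4813 -0.2407  0.0564] stand [-0.0473 -0.1781  0.0564] q [ 0.89  0.73 -0.23  1.68 -0.44  1.14  0.94] F [ 0.2  0.2 -0.7] w 3.1245068309629197e-05
z [ 0.089  0.6   -0.795] x [-0.018  0.799  0.601]
(-45,-150,42) tool mm [13.1  4.7 28.4]
(-45,-121,42) tool mm [22.8  3.7 17.6]
(-45,-121,52) tool mm [ 6.   0.8 -8. ]
```

View pics/d.png

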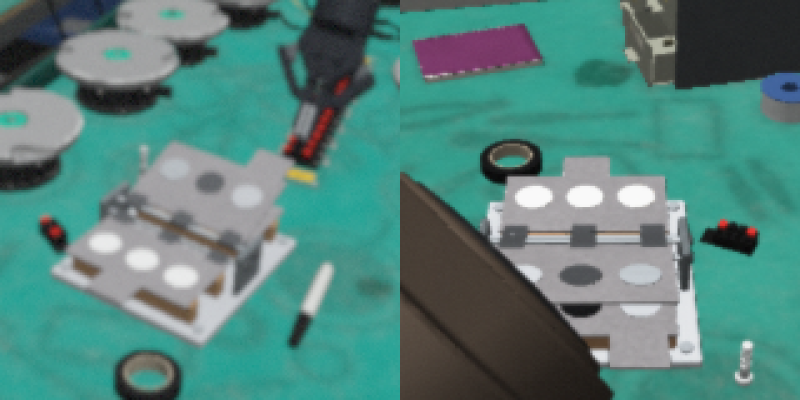

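The finger is just outside the tab and clear of the loose things, with the tab end at scene-crop (270,165). Next I slip the finger under the tab.

Request:
{"api": "step_arm", "payload": {"steps": [[6,2,14,0,0,0,0],[7,3,14,0,0,0,0],[8,1,6,0,0,0,0],[8,1,6,0,0,0,0],[7,2,6,0,0,0,0]]}}

```text
time: 2.85
eef_pos: [0.4955, -0.1815, 0.0463]
ee_rot: [-1.886, -1.875, -0.721]
ft_force: [-0.5, -3.3, -0.0]
width: 0.0001
grip_force: 1.3
```

```bash
python3 go.py "(-45,-121,60)" "(-45,-115,78)" "(-45,-107,95)" "(-45,-96,112)" "(-45,-82,127)"
```

```text
t 2.85 eef [ 0.4955 -0.1815  0.0463] stand [-0.0433 -0.1174  0.0463] q [ 0.83  0.72 -0.26  1.77 -0.47  1.04  0.92] F [-0.5 -3.3 -0. ] w 9.82088727632503e-05
z [ 0.089  0.6   -0.795] x [-0.024  0.799  0.601]
(-45,-121,60) tool mm [  5.6  -1.  -13. ]
(-45,-115,78) tool mm [ 15.5   2.3 -10.7]
(-45,-107,95) tool mm [16.5  2.5 -8.7]
(-45,-96,112) tool mm [18.8  2.9 -6.8]
(-45,-82,127) tool mm [20.   3.1 -3.4]
```

Request:
{"api": "step_arm", "payload": {"steps": [[5,0,-13,0,0,0,0],[15,2,-11,0,0,0,0],[16,2,-9,0,0,0,0],[19,3,-7,0,0,0,0],[0,0,0,0,0,0,0]]}}

```text
time: 3.35
eef_pos: [0.4989, -0.1599, 0.1148]
ee_rot: [-1.883, -1.88, -0.724]
ft_force: [0.5, -0.5, -0.1]
width: 0.0
grip_force: 0.0
```

```bash
python3 go.py "(-45,-82,127)" "(-45,-65,140)" "(-45,-45,150)" "(-45,-22,155)" "(-45,0,155)"; python3 -c "
from h import *
a=snap('scene')['pixels'][90:250,200:370];b=snap('side')['pixels'][130:300,170:330]
c=np.hstack([cv2.resize(a,(400,400),interpolation=3),cv2.resize(b,(400,400),interpolation=3)])
cv2.imwrite('pics/e.png',c[:,:,::-1])"
```

```text
t 3.35 eef [ 0.4989 -0.1599  0.1148] stand [-0.0436 -0.0955  0.1148] q [ 0.81  0.61 -0.28  1.76 -0.49  1.12  0.85] F [ 0.5 -0.5 -0.1] w 1.2140575373942675e-05
z [ 0.09   0.601 -0.794] x [-0.028  0.799  0.601]
(-45,-82,127) tool mm [18.1  1.5 -1.4]
(-45,-65,140) tool mm [21.1  3.5 -0. ]
(-45,-45,150) tool mm [21.7  3.6  4.2]
(-45,-22,155) tool mm [21.   3.6 10. ]
(-45,0,155) tool mm [17.2  3.  13.4]
```

View pics/e.png

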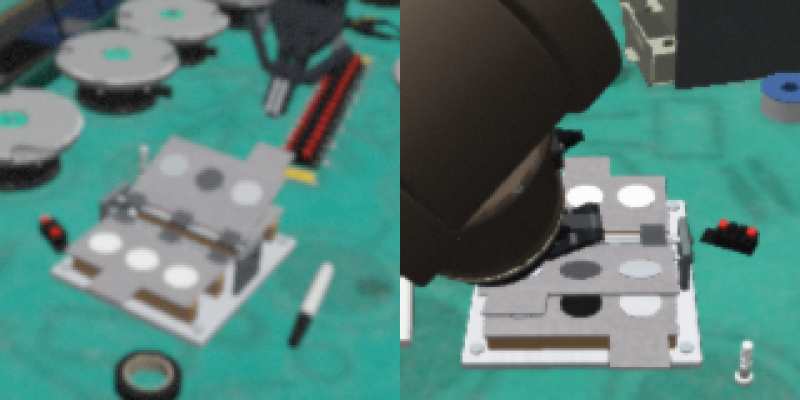

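The tab stayed on the right, only slightly higher (tab end at side-crop about (515,313)), because the finger slipped off its edge. I'll measure the angle and then go in deeper and lift straighter.

```bash
cat > ang.py <<'E'
import sys;from h import *
C=np.array([.5578,-.073,.05]);yaw=-.168
ex=np.array([np.cos(yaw),np.sin(yaw),0]);ey=np.array([-ex[1],ex[0],0])
b=snap('side')
for (q,xx) in eval(sys.argv[1]):
    print(min((np.linalg.norm(proj(b,C+ex*xx-ey*np.cos(t)*.138+np.array([0,0,np.sin(t)*.138-.002*np.cos(t)]))-q),t) for t in np.arange(0,3.14,.005)))
E
python3 ang.py "[((170+85*.4-.3,130+313*.425-.3),-.0675),((170+146*.4-.3,130+313*.425-.3),-.0225)]"
python3 go.py "(-45,-145,125)" "(-45,-165,60)" "(-45,-145,40)" "(-45,-115,48)"
```

```text
(np.float64(1.41688233216243), np.float64(0.355))
(np.float64(0.3534542489173633), np.float64(0.355))
t 3.5 eef [ 0.497  -0.1618  0.1113] stand [-0.0451 -0.0977  0.1113] q [ 0.81  0.61 -0.27  1.76 -0.48  1.12  0.85] F [-0.8  0.6 -0.7] w -7.920825470956848e-05
z [ 0.088  0.601 -0.794] x [-0.024  0.799  0.601]
(-45,-145,125) tool mm [-28.9  -5.1 -39.6]
(-45,-165,60) tool mm [-54.8  -8.2  39.5]
(-45,-145,40) tool mm [ 3.6  1.  28. ]
(-45,-115,48) tool mm [28.3  4.7 11.9]
```

Request:
{"api": "step_arm", "payload": {"steps": [[-15,-2,-20,0,0,0,0],[-14,-2,-20,0,0,0,0],[-30,-4,5,0,0,0,0],[-25,-4,35,0,0,0,0],[0,0,0,0,0.1,0,0]]}}

```text
time: 4.0
eef_pos: [0.4858, -0.2256, 0.0568]
ee_rot: [-1.81, -1.81, -0.798]
ft_force: [0.7, 1.9, -0.1]
width: 0.0
grip_force: 0.0
```

Request:
{"api": "step_arm", "payload": {"steps": [[0,0,0,0,0.1,0,0],[0,0,0,0,0.1,0,0],[0,0,0,0,0,0,0],[0,0,0,0,0,0,0],[0,0,0,0,0,0,0]]}}

```text
time: 4.5
eef_pos: [0.4877, -0.2277, 0.0604]
ee_rot: [-1.67, -1.687, -0.944]
ft_force: [-0.3, 0.8, 0.2]
width: -0.0003
grip_force: 0.0
```

```bash
python3 go.py "(-45,-135,48)" "(-45,-104,59)" "(-45,-101,75)" "(-45,-98,90)" "(-45,-92,103)" "(-45,-81,118)" "(-45,-67,131)"
```

```text
t 4.5 eef [ 0.4877 -0.2277  0.0604] stand [-0.0433 -0.1643  0.0604] q [ 0.97  0.92 -0.28  1.53 -0.51  1.38  1.01] F [-0.3  0.8  0.2] w -0.0002899354315840305
z [ 0.077  0.809 -0.582] x [-0.05   0.586  0.809]
(-45,-135,48) tool mm [ 6.9  1.1 31. ]
(-45,-104,59) tool mm [26.6  5.1 18.7]
(-45,-101,75) tool mm [14.6  1.8 -6.9]
(-45,-98,90) tool mm [13.8  1.7 -6.3]
(-45,-92,103) tool mm [13.9  1.9 -2.7]
(-45,-81,118) tool mm [18.4  2.8  0.2]
(-45,-67,131) tool mm [18.5  3.   3.8]
```

Request:
{"api": "step_arm", "payload": {"steps": [[3,0,16,0,0,0,0],[4,1,15,0,0,0,0],[13,2,10,0,0,0,0],[14,3,9,0,0,0,0],[0,0,0,0,0,0,0]]}}

```text
time: 5.0
eef_pos: [0.4965, -0.1653, 0.0612]
ee_rot: [-1.665, -1.689, -0.946]
ft_force: [-0.5, 0.6, -0.3]
width: 0.0002
grip_force: 0.0
```

Request:
{"api": "step_arm", "payload": {"steps": [[15,2,-7,0,0,0,0],[14,2,-6,0,0,0,0],[14,2,-3,0,0,0,0],[18,3,0,0,0,0,0],[0,0,0,0,0,0,0]]}}

```text
time: 5.5
eef_pos: [0.5013, -0.1443, 0.121]
ee_rot: [-1.667, -1.688, -0.947]
ft_force: [-0.5, 0.0, 0.1]
width: -0.0
grip_force: 0.0
```

```bash
python3 go.py "(-45,-67,131)" "(-45,-54,140)" "(-45,-40,147)" "(-45,-13,155)" "(-45,5,155)"; python3 -c "
from h import *
a=snap('scene')['pixels'][90:250,200:370];b=snap('side')['pixels'][130:300,170:330]
c=np.hstack([cv2.resize(a,(400,400),interpolation=3),cv2.resize(b,(400,400),interpolation=3)])
cv2.imwrite('pics/f.png',c[:,:,::-1])"
```

```text
t 5.5 eef [ 0.5013 -0.1443  0.121 ] stand [-0.0438 -0.0798  0.121 ] q [ 0.91  0.79 -0.34  1.66 -0.58  1.32  0.94] F [-0.5  0.   0.1] w -1.7420776801136042e-05
z [ 0.078  0.81  -0.581] x [-0.052  0.585  0.809]
(-45,-67,131) tool mm [15.5  1.4  4.6]
(-45,-54,140) tool mm [14.7  2.5  5.3]
(-45,-40,147) tool mm [13.6  2.5  7.3]
(-45,-13,155) tool mm [21.8  4.3 17.3]
(-45,5,155) tool mm [10.2  2.4 14.6]
```

View pics/f.png

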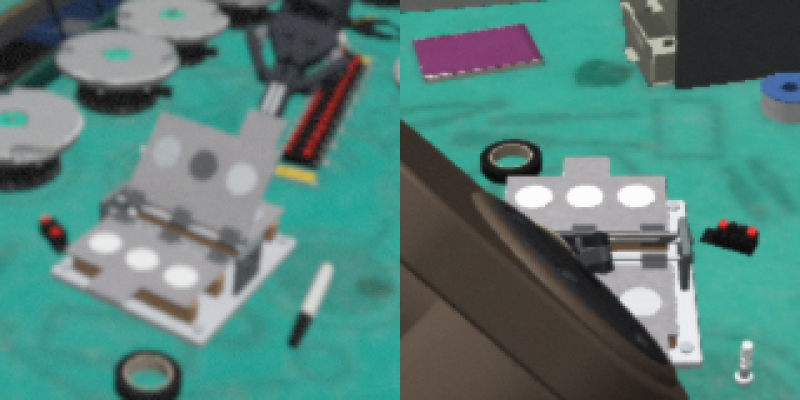

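The leaf is now up at about 0.7–0.8 rad (tab end at scene-crop (265,112)) with the finger behind it. I'll carry on along the arc.

Request:
{"api": "step_arm", "payload": {"steps": [[16,1,4,0,0,0,0],[15,2,5,0,0,0,0],[14,2,7,0,0,0,0],[11,2,9,0,0,0,0],[11,2,9,0,0,0,0]]}}

```text
time: 6.1
eef_pos: [0.5085, -0.0777, 0.1539]
ee_rot: [-1.669, -1.685, -0.945]
ft_force: [0.9, -1.2, 0.3]
width: 0.0008
grip_force: 0.4
```

```bash
python3 go.py "(-45,5,155)" "(-45,22,153)" "(-45,37,149)" "(-45,51,142)" "(-45,64,133)" "(-45,76,123)"
```

```text
t 6.1 eef [ 0.5085 -0.0777  0.1539] stand [-0.0478 -0.0129  0.1539] q [ 0.86  0.7  -0.38  1.75 -0.64  1.26  0.89] F [ 0.9 -1.2  0.3] w 0.0007643124486081997
z [ 0.076  0.811 -0.581] x [-0.049  0.585  0.81 ]
(-45,5,155) tool mm [10.7  5.2 13.7]
(-45,22,153) tool mm [ 8.   2.1 15. ]
(-45,37,149) tool mm [ 5.3  1.7 14.5]
(-45,51,142) tool mm [ 2.3  1.3 15.4]
(-45,64,133) tool mm [ 0.1  1.  15.8]
(-45,76,123) tool mm [-1.3  0.8 15.5]
```

Request:
{"api": "step_arm", "payload": {"steps": [[11,5,14,0,0,0,0],[8,2,15,0,0,0,0],[5,2,15,0,0,0,0],[2,1,15,0,0,0,0],[0,1,16,0,0,0,0]]}}

```text
time: 6.6
eef_pos: [0.524, -0.0022, 0.1313]
ee_rot: [-1.669, -1.685, -0.945]
ft_force: [0.6, -1.0, 1.3]
width: -0.0001
grip_force: 0.4
```

Request:
{"api": "step_arm", "payload": {"steps": [[0,0,0,0,-0.1,0,0],[0,0,0,0,-0.1,0,0],[0,0,0,0,-0.1,0,0],[0,0,0,0,0,0,0],[0,0,0,0,0,0,0]]}}

```text
time: 7.1
eef_pos: [0.5236, -0.0028, 0.1316]
ee_rot: [-1.882, -1.874, -0.721]
ft_force: [0.5, -1.1, -0.0]
width: -0.0002
grip_force: 0.0
```

```bash
python3 go.py "(-45,76,121)" "(-45,87,109)" "(-45,95,97)" "(-45,99,86)" "(-45,102,76)" "(-45,104,68)"; python3 -c "
from h import *
a=snap('scene')['pixels'][90:250,200:370];b=snap('side')['pixels'][130:300,170:330]
c=np.hstack([cv2.resize(a,(400,400),interpolation=3),cv2.resize(b,(400,400),interpolation=3)])
cv2.imwrite('pics/g.png',c[:,:,::-1])"
```

```text
t 7.1 eef [ 0.5236 -0.0028  0.1316] stand [-0.0455  0.0635  0.1316] q [ 0.62  0.51 -0.35  1.91 -0.6   0.95  0.7 ] F [ 0.5 -1.1 -0. ] w -0.00023270276345397587
z [ 0.087  0.603 -0.793] x [-0.025  0.797  0.603]
(-45,76,121) tool mm [ 3.3  1.2 16. ]
(-45,87,109) tool mm [ 1.4  0.5 16.2]
(-45,95,97) tool mm [-1.   0.1 14.4]
(-45,99,86) tool mm [-3.5 -0.4 11.2]
(-45,102,76) tool mm [-3.7 -0.4  9.8]
(-45,104,68) tool mm [-3.3 -0.4  7.6]
```

View pics/g.png

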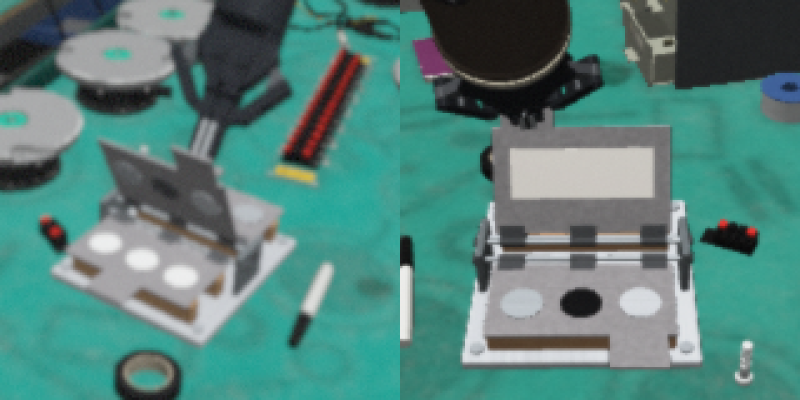

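The leaf is past upright at about 2.2 rad, the finger is on its upper face, and the under leaf is flat. Next I press it down.

Request:
{"api": "step_arm", "payload": {"steps": [[3,1,16,0,0,0,0],[1,0,16,0,0,0,0],[-1,0,14,0,0,0,0],[-3,0,11,0,0,0,0],[-4,0,10,0,0,0,0]]}}

```text
time: 7.7
eef_pos: [0.5308, 0.0329, 0.0749]
ee_rot: [-1.886, -1.871, -0.721]
ft_force: [-0.2, 0.8, 1.8]
width: -0.0002
grip_force: 0.4
```

```bash
python3 go.py "(-45,106,68)" "(-45,107,64)" "(-45,107,61)" "(-45,107,58)"
```

```text
t 7.7 eef [0.5308 0.0329 0.0749] stand [-0.0444  0.0999  0.0749] q [ 0.57  0.6  -0.39  1.97 -0.64  0.79  0.73] F [-0.2  0.8  1.8] w -0.00017232186989214897
z [ 0.088  0.602 -0.793] x [-0.022  0.797  0.603]
(-45,106,68) tool mm [ 0.7 -0.4  9.2]
(-45,107,64) tool mm [-1.6 -0.2  3.8]
(-45,107,61) tool mm [-1.8 -0.2  2.4]
(-45,107,58) tool mm [-1.8 -0.2  2.4]
```

Request:
{"api": "step_arm", "payload": {"steps": [[1,0,9,0,0,0,0],[-2,0,4,0,0,0,0],[-2,0,2,0,0,0,0],[-1,0,1,0,0,0,0],[0,0,0,0,0,0,0]]}}

```text
time: 8.2
eef_pos: [0.5326, 0.0394, 0.0611]
ee_rot: [-1.886, -1.874, -0.721]
ft_force: [-0.3, -0.5, -0.4]
width: 0.0001
grip_force: 0.0
```

Request:
{"api": "step_arm", "payload": {"steps": [[-1,0,1,0,0,0,0],[-1,0,1,0,0,0,0],[0,0,0,0,0,0,0],[0,0,0,0,0,0,0],[0,0,0,0,0,0,0]]}}

```text
time: 8.7
eef_pos: [0.5328, 0.0392, 0.0583]
ee_rot: [-1.886, -1.874, -0.721]
ft_force: [0.1, 0.3, 1.5]
width: 0.0001
grip_force: 0.1
```

```bash
python3 go.py "(-45,107,56)"
```

```text
t 8.7 eef [0.5328 0.0392 0.0583] stand [-0.0434  0.1064  0.0583] q [ 0.56  0.62 -0.39  1.98 -0.65  0.75  0.74] F [0.1 0.3 1.5] w 7.72302676083245e-05
z [ 0.088  0.601 -0.794] x [-0.023  0.798  0.602]
(-45,107,56) tool mm [-0.7 -1.7  2.2]
```

Request:
{"api": "step_arm", "payload": {"steps": [[-1,0,1,0,0,0,0],[-0.6,0,0.8,0,0,0,0],[0,0,0,0,0,0,0],[0,0,0,0,0,0,0],[0,0,0,0,0,0,0]]}}

```text
time: 9.2
eef_pos: [0.5328, 0.0391, 0.0559]
ee_rot: [-1.885, -1.874, -0.721]
ft_force: [-0.2, 0.2, 0.3]
width: 0.0001
grip_force: 0.0
```

Request:
{"api": "step_arm", "payload": {"steps": [[-0.6,0,0.8,0,0,0,0],[-0.6,0,0.8,0,0,0,0],[0,0,0,0,0,0,0],[0,0,0,0,0,0,0],[0,0,0,0,0,0,0]]}}

```text
time: 9.7
eef_pos: [0.5331, 0.0391, 0.0539]
ee_rot: [-1.886, -1.874, -0.721]
ft_force: [-0.9, 0.3, 1.0]
width: -0.0002
grip_force: 0.0
```

Request:
{"api": "step_arm", "payload": {"steps": [[-0.6,0,0.8,0,0,0,0],[-0.6,0,0.8,0,0,0,0],[0,0,0,0,0,0,0],[0,0,0,0,0,0,0],[0,0,0,0,0,0,0]]}}

```text
time: 10.2
eef_pos: [0.5332, 0.0391, 0.0519]
ee_rot: [-1.885, -1.874, -0.721]
ft_force: [-0.9, 0.2, 0.2]
width: 0.0003
grip_force: 0.0
```

```bash
python3 go.py; python3 -c "
from h import *
a=snap('scene')['pixels'][90:250,200:370];b=snap('side')['pixels'][130:300,170:330]
c=np.hstack([cv2.resize(a,(400,400),interpolation=3),cv2.resize(b,(400,400),interpolation=3)])
cv2.imwrite('pics/i.png',c[:,:,::-1])"
```

```text
t 10.2 eef [0.5332 0.0391 0.0519] stand [-0.043   0.1064  0.0519] q [ 0.56  0.63 -0.39  1.98 -0.65  0.74  0.75] F [-0.9  0.2  0.2] w 0.00028584149409928016
z [ 0.088  0.601 -0.794] x [-0.023  0.798  0.602]
```

View pics/i.png

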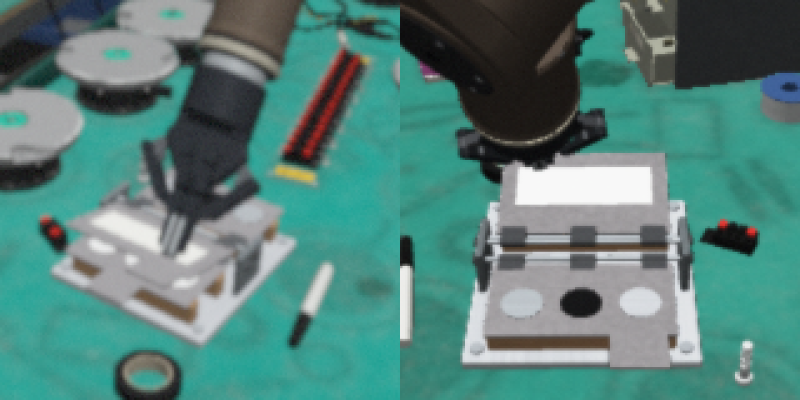

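```bash
sed 's/\.138/.105/g' ang.py>ang2.py; python3 ang2.py "[((170+265*.4-.3,130+153*.425-.3),.075),((170+108*.4-.3,130+160*.425-.3),-.075)]"; python3 - <<'E'
from h import *
o=robot.observe()
a=snap('scene');print('tip in scene crop',(proj(a,o['eef_pos'])-[200,90])*[400/170,2.5])
cv2.imwrite('pics/j.png',cv2.resize(a['pixels'][150:240,215:330],None,fx=6.5,fy=6.5,interpolation=3)[:,:,::-1])
E
```

```text
(np.float64(0.05301569224755478), np.float64(2.945))
(np.float64(1.4805661416025246), np.float64(3.02))
tip in scene crop [154.4133701  285.71089942]
```

View pics/j.png

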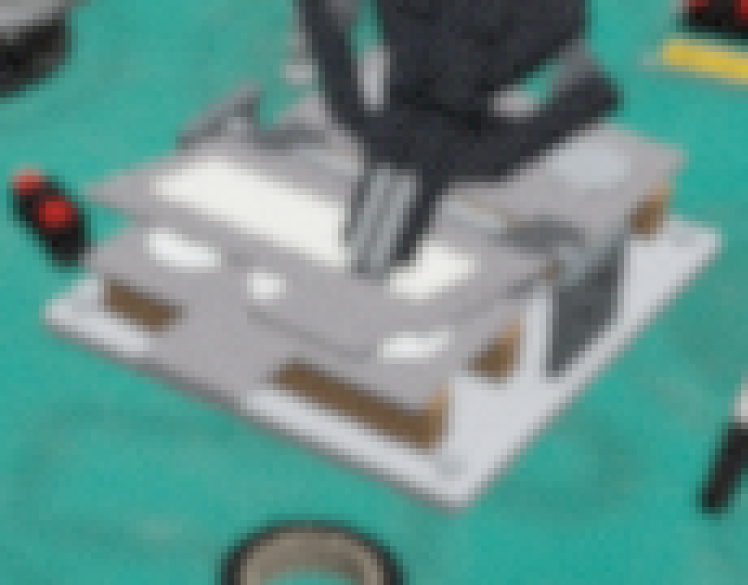

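The leaf is at about 2.95–3.0 rad. The fingertip rests on it at (370,265), well short of the reported TCP, so there is more travel left. I'll keep pressing and watch the force.

Request:
{"api": "step_arm", "payload": {"steps": [[0,0,4,0,0,0,0],[0,0,4,0,0,0,0],[0,0,3,0,0,0,0],[0,0,0,0,0,0,0],[0,0,0,0,0,0,0]]}}

```text
time: 10.9
eef_pos: [0.534, 0.046, 0.0431]
ee_rot: [-1.885, -1.874, -0.72]
ft_force: [0.1, -0.0, 0.2]
width: -0.0
grip_force: 0.0
```

Request:
{"api": "step_arm", "payload": {"steps": [[0,0,1.5,0,0,0,0],[0,0,1.5,0,0,0,0],[0,0,0,0,0,0,0],[0,0,0,0,0,0,0],[0,0,0,0,0,0,0]]}}

```text
time: 11.4
eef_pos: [0.5344, 0.0475, 0.0408]
ee_rot: [-1.885, -1.874, -0.721]
ft_force: [0.1, 0.2, 0.8]
width: -0.0002
grip_force: 0.0
```

Request:
{"api": "step_arm", "payload": {"steps": [[0,0,1,0,0,0,0],[0,0,1,0,0,0,0],[0,0,0,0,0,0,0],[0,0,0,0,0,0,0],[0,0,0,0,0,0,0]]}}

```text
time: 11.9
eef_pos: [0.5346, 0.0488, 0.0392]
ee_rot: [-1.885, -1.874, -0.721]
ft_force: [-0.2, -0.2, -0.0]
width: 0.0004
grip_force: 0.0
```

```bash
python3 go.py
```

```text
t 11.9 eef [0.5346 0.0488 0.0392] stand [-0.0432  0.1162  0.0392] q [ 0.55  0.66 -0.4   1.99 -0.66  0.71  0.76] F [-0.2 -0.2 -0. ] w 0.00038344229963531266
z [ 0.088  0.601 -0.794] x [-0.023  0.798  0.602]
```

```bash
cat > edge.py <<'E'
from h import *
C=np.array([.5578,-.073,.05]);yaw=-.168
ex=np.array([np.cos(yaw),np.sin(yaw),0]);ey=np.array([-ex[1],ex[0],0])
b=snap('side');im=b['pixels'].astype(int)
hsv=cv2.cvtColor(b['pixels'],cv2.COLOR_RGB2HSV)
P=lambda x,t,dz:proj(b,C+ex*x-ey*(np.cos(t)*.105+dz*np.sin(t))+np.array([0,0,np.sin(t)*.105-dz*np.cos(t)]))
for x in(.035,.045,.055,.065):
    u=int(round(P(x,3.0,.002)[0]))
    col=hsv[185:220,u,1];r=next((185+i for i in range(34) if col[i]<70 and col[i+1]<70),None)
    th=min((abs(P(x,t,.002)[1]-r),t) for t in np.arange(2.5,3.2,.005))
    print(x,u,r,th,'flat row',P(x,3.1416,.002)[1].round(1))
E
python3 edge.py; python3 go.py|head -1
```

```text
0.035 258 200 (np.float64(0.011206906747702305), np.float64(3.099999999999987)) flat row 201.4
0.045 263 200 (np.float64(0.04078769674012506), np.float64(3.099999999999987)) flat row 201.4
0.055 267 200 (np.float64(0.07712171547257185), np.float64(3.104999999999987)) flat row 201.3
0.065 271 200 (np.float64(0.025256040632825716), np.float64(3.104999999999987)) flat row 201.3
t 11.95 eef [0.5346 0.0488 0.0392] stand [-0.0432  0.1162  0.0392] q [ 0.55  0.66 -0.4   1.99 -0.66  0.71  0.76] F [ 0.6  0.2 -0.2] w 0.00011516372358552599
```

Request:
{"api": "step_arm", "payload": {"steps": [[-0.6,0,0.8,0,0,0,0],[-0.6,0,0.8,0,0,0,0],[0,0,0,0,0,0,0],[0,0,0,0,0,0,0],[0,0,0,0,0,0,0]]}}

```text
time: 12.45
eef_pos: [0.5348, 0.0487, 0.0372]
ee_rot: [-1.885, -1.874, -0.721]
ft_force: [0.6, -0.0, -0.1]
width: -0.0003
grip_force: 0.0
```

Request:
{"api": "step_arm", "payload": {"steps": [[-0.6,0,0.8,0,0,0,0],[-0.6,0,0.8,0,0,0,0],[0,0,0,0,0,0,0],[0,0,0,0,0,0,0],[0,0,0,0,0,0,0]]}}

```text
time: 12.95
eef_pos: [0.5351, 0.0487, 0.0352]
ee_rot: [-1.886, -1.874, -0.721]
ft_force: [0.8, -0.2, 0.2]
width: 0.0002
grip_force: 0.0
```

```bash
python3 edge.py; python3 go.py|head -1
```

```text
0.035 258 202 (np.float64(0.08650207893720108), np.float64(3.159999999999986)) flat row 201.4
0.045 263 202 (np.float64(0.035208584369030405), np.float64(3.159999999999986)) flat row 201.4
0.055 267 202 (np.float64(0.01603767835445069), np.float64(3.159999999999986)) flat row 201.3
0.065 271 202 (np.float64(0.06723758775157762), np.float64(3.159999999999986)) flat row 201.3
t 13.0 eef [0.5351 0.0487 0.0352] stand [-0.0428  0.1162  0.0352] q [ 0.55  0.66 -0.4   1.99 -0.66  0.7   0.76] F [-0.4 -0.6  0.3] w -0.00029535451690552615
```

Request:
{"api": "step_arm", "payload": {"steps": [[-0.6,0,0.8,0,0,0,0],[0,0,0,0,0,0,0],[-0.6,0,0.8,0,0,0,0],[0,0,0,0,0,0,0],[0,0,0,0,0,0,0]]}}

```text
time: 13.5
eef_pos: [0.5352, 0.0488, 0.0334]
ee_rot: [-1.885, -1.874, -0.721]
ft_force: [-1.3, -1.1, 4.6]
width: -0.0004
grip_force: 2.1
```

```bash
python3 go.py|head -1
```

```text
t 13.5 eef [0.5352 0.0488 0.0334] stand [-0.0427  0.1163  0.0334] q [ 0.55  0.67 -0.41  1.99 -0.66  0.7   0.77] F [-1.3 -1.1  4.6] w -0.0004038804546537978
```

Force is rising, which fits the end stop. I'll press a little more to confirm.

Request:
{"api": "step_arm", "payload": {"steps": [[-0.6,0,0.8,0,0,0,0],[0,0,0,0,0,0,0],[0,0,0,0,0,0,0],[0,0,0,0,0,0,0],[0,0,0,0,0,0,0]]}}

```text
time: 14.0
eef_pos: [0.5353, 0.0489, 0.033]
ee_rot: [-1.885, -1.874, -0.721]
ft_force: [-3.1, -3.8, 12.0]
width: 0.0
grip_force: 6.0
```

```bash
python3 edge.py; python3 go.py|head -1
```

```text
0.035 258 202 (np.float64(0.08650207893720108), np.float64(3.159999999999986)) flat row 201.4
0.045 263 202 (np.float64(0.035208584369030405), np.float64(3.159999999999986)) flat row 201.4
0.055 267 202 (np.float64(0.01603767835445069), np.float64(3.159999999999986)) flat row 201.3
0.065 271 202 (np.float64(0.06723758775157762), np.float64(3.159999999999986)) flat row 201.3
t 14.05 eef [0.5353 0.0489 0.033 ] stand [-0.0426  0.1164  0.033 ] q [ 0.55  0.67 -0.41  1.99 -0.66  0.69  0.77] F [-4.7 -3.1 12.4] w 0.00023424782013628336
```

The leaf is firmly at its stop (12 N, no further motion). Now I lift off straight up.

Request:
{"api": "step_arm", "payload": {"steps": [[6,0,-8,0,0,0,0],[12,0,-16,0,0,0,0],[15,0,-20,0,0,0,0],[15,0,-20,0,0,0,0],[15,0,-20,0,0,0,0]]}}

```text
time: 14.55
eef_pos: [0.5261, 0.0486, 0.1381]
ee_rot: [-1.886, -1.874, -0.72]
ft_force: [-0.4, 0.1, -0.4]
width: 0.0
grip_force: 0.0
```

Request:
{"api": "step_arm", "payload": {"steps": [[0,0,-20,0,0,0,0],[0,0,-20,0,0,0,0],[0,0,-10,0,0,0,0],[0,0,0,0,0,0,0],[0,0,0,0,0,0,0]]}}

```text
time: 15.05
eef_pos: [0.5217, 0.0189, 0.1762]
ee_rot: [-1.885, -1.874, -0.72]
ft_force: [-0.0, -0.1, -0.1]
width: 0.0
grip_force: 0.0
```

```bash
python3 edge.py; python3 go.py|head -1; python3 - <<'E'
from h import *
# change check vs first pictures, outside the arm
for n,f in(('scene','a.png'),('side','b.png')):
    s=snap(n)['pixels'];o=cv2.imread('pics/'+f)[:,:,::-1]
    d=(np.abs(cv2.blur(s,(3,3)).astype(int)-cv2.blur(np.ascontiguousarray(o),(3,3))).max(2)>50).astype(np.uint8)
    k,_,st,_=cv2.connectedComponentsWithStats(d);print(n,[r.tolist() for r in st[1:] if r[4]>8])
E
```

```text
0.035 258 202 (np.float64(0.08650207893720108), np.float64(3.159999999999986)) flat row 201.4
0.045 263 202 (np.float64(0.035208584369030405), np.float64(3.159999999999986)) flat row 201.4
0.055 267 202 (np.float64(0.01603767835445069), np.float64(3.159999999999986)) flat row 201.3
0.065 271 202 (np.float64(0.06723758775157762), np.float64(3.159999999999986)) flat row 201.3
t 15.1 eef [0.5215 0.0192 0.176 ] stand [-0.0512  0.0848  0.176 ] q [ 0.59  0.44 -0.36  1.9  -0.6   1.01  0.63] F [0.2 0.4 0.5] w 0.00025263353565201704
scene [[218, 0, 42, 26, 937], [342, 0, 28, 30, 252], [507, 10, 5, 7, 26], [303, 21, 4, 3, 9], [305, 25, 3, 5, 12], [206, 30, 52, 60, 1677], [335, 32, 7, 17, 26], [298, 47, 24, 6, 52], [329, 52, 5, 4, 9], [272, 54, 60, 87, 2330], [329, 58, 4, 4, 12], [261, 71, 10, 13, 91], [243, 75, 15, 11, 84], [251, 87, 23, 29, 348], [263, 147, 62, 24, 626], [284, 160, 9, 5, 33], [256, 163, 5, 4, 13], [285, 168, 11, 5, 48], [243, 172, 56, 26, 470], [228, 175, 17, 13, 39], [258, 206, 15, 8, 68]]
side [[83, 0, 162, 129, 8208], [258, 0, 37, 29, 891], [248, 30, 46, 8, 174], [232, 51, 76, 74, 2526], [179, 123, 69, 37, 1347], [212, 193, 58, 27, 528], [254, 202, 22, 3, 62], [212, 234, 64, 3, 134], [210, 239, 15, 11, 121], [239, 239, 9, 3, 27], [256, 238, 9, 1, 9], [267, 238, 9, 7, 56], [234, 244, 16, 7, 86], [203, 247, 3, 6, 11], [234, 253, 16, 6, 84], [258, 253, 17, 7, 91], [202, 256, 3, 4, 10]]
```

```bash
python3 -c "
from plant import robot
print(robot.close_job())"
```

```text
the job is handed in; nothing more can be done
None
```

The top leaf is turned over its spine and pressed flat against its left-hand stop, uncovering the next leaf. In the last images the loose things had not moved and I saw no sign that the other two leaves had; the arm was clear when I handed the job in at about 15 s of the 38 s.

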